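# Snap the lid onto the chopper and pulse it

### The arm

A 6-joint arm with a two-finger parallel gripper is mounted at the origin on a cart in front of the work surface, level with it; the furniture and walls round the work are solid. World frame = base frame: x ahead of the robot, y to its left, z up, the work surface at z = 0. Lengths are in m, angles in rad, forces in N, time in s.
With the tool pointing down it reaches from about 0.35 to 0.875 m from the base axis. Payload 4.2 kg.
Tool frame: the origin (TCP) lies at the very end of the fingers, on their centre line; the grasp point (between the pads) lies 19 mm behind it; z points along the fingers, y is the line along which they close (so a half turn about z gives the same grasp; the last joint's range is limited). The gripper opens to 85 mm and grips with 20 to 120 N. Pads are 22 mm wide; open, the fingers measure 114 mm over their backs; the gripper's body (76 mm by 85 mm) begins 54 mm behind the grasp point. The pads swing forward as they close: fully open they stand 13 mm farther back than shut.
Start: joints at [-0.846, 0.385, 0.008, 0, -1.194, -0.259], TCP at [0.281, -0.558, 0.231] pointing down, gripper open.
Joint ranges: [-3.14, 3.14], [-1.21, 2.06], [-1.07, 1.41], [-3.16, 2.05], [-2.99, -0.16], [-3.1, 3.1]. Speed limits (rad/s): [2.79, 2.79, 3.14, 3.14, 3.14, 3.14].

### API

Orientations are given as a rotation vector (axis times angle).
In Python, from bench import env gives the robot as it stands.
- The arm moves only by the tool move_arm, never from a script. Its argument "series" is a list of rows, each an object of numbers: "x", "y", "z": the shift along the tool's x, y, z each as a share of 0.3 m, from -1 to 1; "wx", "wy", "wz": the turn, a rotation vector about the tool's x, y, z each as a share of 120 degrees, from -1 to 1; "grip": the opening, from -1 (shut) to 1 (fully open), so that 0 is half open. A call has 1 to 10 rows; each row is the pose to reach, as a shift and turn from the pose commanded when the call began, along the tool's axes at that moment; what a row does not reach only later rows make up. A row lasts 1/8 s, in which the tool goes at most 62.5 mm and 10.7 degrees, less where a joint would pass 70% of its speed; a pose out of reach is approached as far as the arm can. A call with a number of a shift or a turn outside -1 to 1 is refused whole. A call with a gripper value outside its range is refused whole. The fingers move at their own pace and stop on an object; "newtons" is the grip in N (left out, the last holds). Time passes only in rows, so rows that repeat a pose let the fingers close. It gives the time, the measured TCP pose, the force, the opening and the grip force at its end, in the units of the state.
- env.get_obs(): the state, without advancing time (a new reading comes with each control period).
- env.camera(name): name is "scene" or "side" or "wrist"; returns (picture, depth): 400x640x3 uint8, red, green, blue; 400x640 float32, m along the optical axis (not along the pixel's ray), 0 where there is no reading.
- env.camera_info(name): a dict with "fovy" (degrees; the focal length in pixels is half the picture's height over the tangent of half this angle, whatever the lens; pixels are square), "cx", "cy" (the principal point, pixels), "eye" and "attitude" of the camera in the world. Camera axes: x right, y up, looking along -z (the intrinsics and any distortion apply to the point x, -y, -z); pixel columns grow to the right and rows downward; lengths in m; the calibration is good to about 2 mm. A picture is of the moment at which its call begins: read the wrist's pose just before it. camera_info takes no time and is no camera call; for the wrist camera it gives the pose at the moment of the call.
- env.job_done(): hands the job in; it is judged then, once.
The state is a dict: "time": time; "q": joint angles; "qvel": joint speeds; "joint_torque": joint torques, N m; "tool_pos": TCP position; "ee_rot": TCP orientation; "ft_force": force on the tool from outside, world axes, zero at the start; "torque": the same for the moment, N m; "finger_gap": finger opening in m; "gripper_force": force on a finger pad.
Only numpy, scipy, OpenCV 4.12 (cv2) and the standard library are available. Lean on these libraries where they do the work, as an engineer would, in place of code of your own. Each camera call takes 0.05 s, during which the arm holds its last target. There are 200 camera calls.

### The job

Lay the lid loosely on the chopper, its two notches between the two hooks, and let go of it; then push it straight down until both hooks have clicked over it. Then run the chopper with its two-stage button: press it to the halfway stop, hold it there for at least half a second, press on fully down, and release it. Never press the button fully with the lid off, and leave the other things where they stand.

Things in the scene. Friction and masses are not known exactly. Their poses are not given: they have to be found in the camera images.
- chopper: Chopper fixed to the worktop: white plinth 205 x 150 x 40 mm, open steel bowl 104 (x) x 116 (y) mm, rim at z = 85 mm, a console 60 x 90 mm in front (top z = 85 mm) with the button, a grey snap hook at each y side. Origin on the worktop under the bowl's centre; -x points to the console (button axis at x = -98 mm, y = 0), y runs from hook to hook, z up.
- bowl_mouth (a point): Centre of the bowl's mouth, at the rim (z = 85 mm in the chopper's frame; axes the same). The snapped-on lid has its underside here. Laid loosely between the hooks, the lid rests roughly centred on their slopes, underside at about z = 100 mm, clear of the rim. About 10 N (up to 18 N) pushes it down through both; if one side only clicks, the other end stays high and must be pushed too.
- lid_grip (a point): Middle of the lid's handle, 26 mm above the lid's underside. Lid (180 g or so): white plate 100 (x) x 134 (y) x 8 mm, a notch 30 mm wide, 7 mm deep amid each y end (120 mm between notches), and on it a flat-topped ridge 16 mm thick (x), 80 mm long (y), top 44 mm above the underside. x across the ridge, y along it, z up. Starts flat on the worktop; fits either way round.
- lid_end_a (a point): Point on the lid's top face 55 mm from its centre toward +y (8 mm above its underside), close to one notch. With the lid snapped on it is at z = 93 mm in the chopper's frame.
- lid_end_b (a point): The same point at the lid's -y end.
- hook_left (a joint): Bend of the hook at the chopper's +y side, rad: 0 upright, grows as spread outward (about 0.1 as the lid passes), springs back to 0 at the click. The hook is 20 mm wide (x); its head reaches inward to y = 55 mm, underside at z = 94.5 mm, and above that slopes outward to y = 67 mm at its top, z = 110.5 mm (chopper's frame).
- hook_right (a joint): The same for the mirrored hook at the chopper's -y side.
- button_top (a point): Centre of the top face of the button's round cap (44 mm across), 107 mm above the worktop when released; the cap moves straight down by 16 mm in all (8 mm to the halfway stop, 8 mm more to the bottom), standing 3 mm or more above its collar.
- button_first (a joint): First stage of the button, m: 0 released, 0.008 at the halfway stop. Soft spring, 1.3 N rising to 3.3 N.
- button_second (a joint): Second stage, m: 0 until the cap is pushed on past the halfway stop with more than 12 N, 0.008 fully down (about 15 N). Both spring back when let go.
- salt_shaker: Bystander: glass salt shaker, 44 mm wide, 90 mm high; origin at the centre of its foot.
- portion_cup: Bystander: empty steel portion cup, 61 mm wide, 37 mm high; origin at the centre of its foot.

How it is judged:
By the outcome, as a careful person would: the job done as asked, in the order asked, and still so for the second after the job is handed in, with the robot touching nothing.
It also fails if it takes over 48 s, if anything falls off the work surface, if the arm or the gripper's body presses on something with over 40 N, if the wrist force passes 120 N, or if a joint passes its speed limit or range.

## Working session

There is one attempt and no reset: what is moved stays moved. The work goes in short steps, Python scripts to look and compute and a tool call to move; the robot and the scene stay as the last step left them, time stands still between calls to the robot, and variables do not carry over. Pictures are saved under pics/ and viewed, at most 10 in all, crops included, and the job is handed in when it is done.

Besides the shell and the picture viewer there is one more tool, called after "Call:" by a JSON object that holds its "fn" and its "kwargs", one argument or row to a line. move_arm: Moves the arm, as the interface text tells. Shift numbers are shares of 0.3 m and turn numbers shares of 120 degrees, none past 1 either way. Its arguments: {"type":"object","properties":{"series":{"type":"array","items":{"type":"object","properties":{"x":{"type":"number","minimum":-1,"maximum":1},"y":{"type":"number","minimum":-1,"maximum":1},"z":{"type":"number","minimum":-1,"maximum":1},"wx":{"type":"number","minimum":-1,"maximum":1},"wy":{"type":"number","minimum":-1,"maximum":1},"wz":{"type":"number","minimum":-1,"maximum":1},"grip":{"type":"number"}}}},"newtons":{"type":"number"}},"required":["series"]}

```bash
mkdir -p pics; ls
cat > h.py <<'E'
import numpy as np, cv2
from scipy.spatial.transform import Rotation as R
from bench import env
def att(a):
    a=np.array(a,float)
    if a.shape==(3,3): return a
    return R.from_rotvec(a).as_matrix() if a.size==3 else R.from_quat(a).as_matrix()
def cloud(d,i):
    f=200/np.tan(np.radians(i['fovy'])/2)
    v,u=np.mgrid[0:400,0:640]
    p=np.stack([(u-i['cx'])/f*d,-(v-i['cy'])/f*d,-d],-1)
    return p@att(i['attitude']).T+np.array(i['eye'])
def shot(n,tag):
    i=env.camera_info(n); im,d=env.camera(n)
    cv2.imwrite(f'pics/{tag}.png',im[:,:,::-1]); np.savez(f'{tag}.npz',im=im,d=d,P=cloud(d,i))
    return im,d,cloud(d,i),i
E
python3 - <<'E'
from h import *
a=shot('scene','scene0');b=shot('side','side0')
print(a[3],b[3]);print(env.get_obs())
cv2.imwrite('pics/both.png',np.vstack([a[0][50:350],b[0][50:350]])[:,:,::-1])
E
```

```text
pics
{'fovy': 47.42535565967795, 'cx': 315.2143236973314, 'cy': 196.13548523724327, 'eye': array([0.24168588, 0.66863696, 0.83581436]), 'attitude': array([ 0.28105803, -1.03172712, -2.47819849])} {'fovy': 42.56867086636215, 'cx': 316.7831062678661, 'cy': 186.7251947824961, 'eye': array([ 0.11650218, -0.92282743,  0.83214687]), 'attitude': array([ 0.93388884, -0.24682998, -0.43658832])}
{'time': 0.1, 'q': array([-8.46396775e-01,  3.85487039e-01,  6.75454639e-03, -4.22873075e-04,
       -1.19400187e+00, -2.58585863e-01]), 'qvel': array([ 0.00019843, -0.00175851,  0.0036623 ,  0.00230325, -0.00074151,
       -0.00061732]), 'joint_torque': array([-2.03210866e-04, -3.93320346e+01,  1.88930297e+01,  4.19784173e+00,
       -2.52263155e-03, -2.92749419e-06]), 'tool_pos': array([ 0.28048735, -0.55794035,  0.23032521]), 'ee_rot': array([ 7.24731319e-01, -3.05627074e+00, -2.97475966e-03]), 'ft_force': array([0.20464422, 1.02353665, 0.00833009]), 'torque': array([-0.01751545, -0.00702147, -0.01607676]), 'gripper_force': 0.0, 'finger_gap': 0.085465280120623}
```

View pics/both.png

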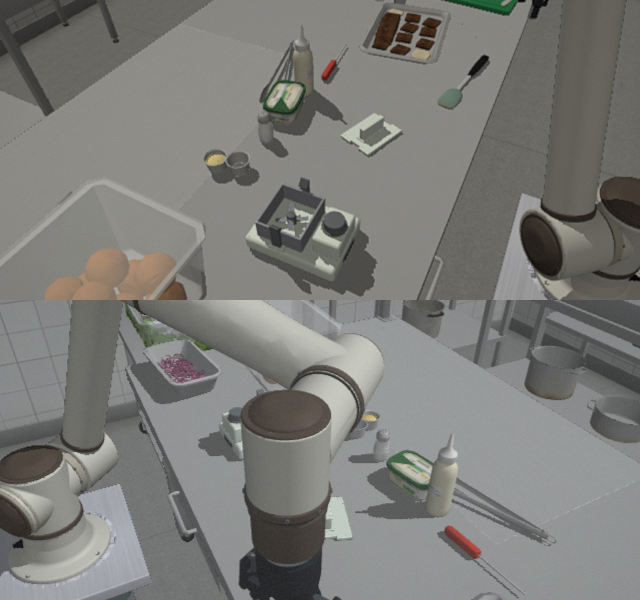

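The scene view (rows +50) shows the lid at about (371,183), the chopper with its bowl at (292,268) and button at (335,275), the salt shaker at (265,178), and the cup at (238,213). In the side view the arm hides part of the lid. Next I'll measure them from depth.

```bash
cat > m.py <<'E'
from h import *
def rect(P,sel):
    q=P[sel][:,:2].astype(np.float32); r=cv2.minAreaRect(q*1000); return np.round(r[0]),np.round(r[1]),round(r[2],1),sel.sum()
E
python3 - <<'E'
from m import *
z=np.load('scene0.npz');P=z['P'];im=z['im']
v,u=np.mgrid[0:400,0:640]
def box(a,b,c,d): return (u>=a)&(u<b)&(v>=c)&(v<d)&(z['d']>0)
L=box(335,410,155,210);Z=P[...,2]
tab=box(420,460,200,240);print('table z',np.median(Z[tab]))
print('lid plate',rect(P,L&(Z>.004)&(Z<.014)),'ridge',rect(P,L&(Z>.036)&(Z<.052)))
C=box(240,370,220,340)
print('plinth+',rect(P,C&(Z>.02)))
for lo,hi in((.03,.05),(.078,.092),(.1,.113)): print(lo,rect(P,C&(Z>lo)&(Z<hi)))
s=C&(Z>.1)&(u>315);print('button',rect(P,s),np.median(Z[s]),P[s].mean(0))
for n,m in(('hookfar',box(297,313,225,245)),('hooknear',box(266,284,270,300))):
    s=m&(Z>.095)&(Z<.12);print(n,P[s].mean(0),s.sum())
for n,m in(('salt',box(255,275,160,198)),('cup',box(226,250,200,232))):
    s=m&(Z>.01)&(Z<.1);print(n,P[s].mean(0),P[s].min(0),P[s].max(0))
E
```

```text
table z -2.2267137719245156e-05
lid plate (array([ 543., -182.]), array([161., 184.]), 40.7, np.int64(991)) ridge (array([ 540., -180.]), array([82., 18.]), 69.9, np.int64(157))
plinth+ (array([602., 188.]), array([164., 335.]), 87.9, np.int64(6617))
0.03 (array([541., 189.]), array([205., 152.]), 2.8, np.int64(2671))
0.078 (array([531., 189.]), array([181., 139.]), 2.9, np.int64(1402))
0.1 (array([515., 187.]), array([130., 141.]), 2.4, np.int64(471))
button (array([471., 186.]), array([42., 43.]), 50.8, np.int64(344)) 0.10690557004807144 [0.47013623 0.18706008 0.10659063]
hookfar [0.57136197 0.12688275 0.10402457] 98
hooknear [0.56510865 0.25566379 0.10360829] 85
salt [ 0.7792389  -0.04003366  0.05097467] [ 0.76046056 -0.10866212  0.01001952] [ 0.8243993  -0.01708157  0.09176779]
cup [0.78715855 0.08069767 0.02571753] [0.75254979 0.05298448 0.01017591] [0.82434047 0.1131302  0.03973678]
```

```bash
cat > go.py <<'E'
from h import *
import sys
# target x y z (world), yaw of tool y (deg); prints shares from measured pose
def plan(x,y,z,yaw):
    o=env.get_obs(); T=R.from_rotvec(o['ee_rot']); p=np.array(o['tool_pos'])
    a=np.radians(yaw); yv=np.array([np.cos(a),np.sin(a),0]); zv=np.array([0,0,-1.])
    G=R.from_matrix(np.column_stack([np.cross(yv,zv),yv,zv]))
    s=T.inv().apply(np.array([x,y,z])-p)/.3; w=(T.inv()*G).as_rotvec(degrees=True)/120
    print('at',p.round(4),'shift',s.round(3),'turn',w.round(3),'rows',max(np.linalg.norm(s)*.3/.0625,np.linalg.norm(w)*120/10.7).round(1))
if __name__=='__main__': plan(*map(float,sys.argv[1:]))
E
python3 go.py .50 -.19 .22 159.9
```

```text
at [ 0.2805 -0.5579  0.2303] shift [-1.205  0.767  0.036] turn [ 0.001  0.    -0.36 ] rows 6.9
```

Call:
{"fn": "move_arm", "kwargs": {
  "series": [
    {"x": -0.2,"y": 0.12,"wz": -0.06,"grip": 0.2},
    {"x": -0.4,"y": 0.25,"wz": -0.14,"grip": 0.2},
    {"x": -0.55,"y": 0.35,"wz": -0.2,"grip": 0.2},
    {"x": -0.75,"y": 0.48,"wz": -0.28,"grip": 0.2},
    {"x": -0.9,"y": 0.58,"wz": -0.34,"grip": 0.2},
    {"x": -1,"y": 0.7,"wz": -0.36,"grip": 0.2},
    {"x": -1,"y": 0.767,"z": 0.036,"wz": -0.36,"grip": 0.2},
    {"x": -1,"y": 0.767,"z": 0.036,"wz": -0.36,"grip": 0.2}
  ]
}}

```text
schema error: expected keys x, y, z, wx, wy, wz, grip
```

```bash
python3 - <<'E'
from m import *
im,d,P,i=shot('wrist','w1');Z=P[...,2]
print(i['eye'],env.get_obs()['time'])
n=np.linalg.norm(P[...,:2]-[.54,-.18],axis=-1)<.11
print('plate',rect(P,(d>0)&n&(Z>.004)&(Z<.014)),'ridge',rect(P,(d>0)&n&(Z>.036)&(Z<.052)))
E
python3 go.py .54 -.18 .12 159.9
```

```text
[ 0.20539005 -0.59507845  0.37364224] 0.15
plate (array([0., 0.]), array([0., 0.]), 0.0, np.int64(0)) ridge (array([0., 0.]), array([0., 0.]), 0.0, np.int64(0))
at [ 0.2805 -0.558   0.2305] shift [-1.339  0.737  0.369] turn [ 0.001  0.    -0.36 ] rows 7.5
```

View pics/w1.png

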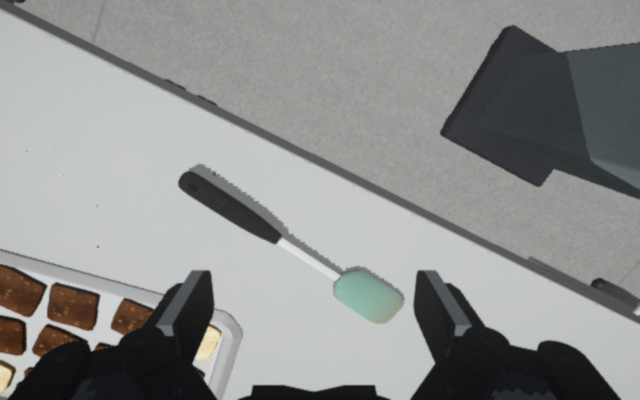

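The arm hasn't moved, because every row needs all seven keys. The wrist view shows only a spatula at (290,240).

Call:
{"fn": "move_arm", "kwargs": {
  "series": [
    {"x": -0.2,"y": 0.12,"z": 0,"wx": 0,"wy": 0,"wz": -0.06,"grip": 0.2},
    {"x": -0.4,"y": 0.25,"z": 0,"wx": 0,"wy": 0,"wz": -0.14,"grip": 0.2},
    {"x": -0.55,"y": 0.35,"z": 0,"wx": 0,"wy": 0,"wz": -0.2,"grip": 0.2},
    {"x": -0.75,"y": 0.48,"z": 0,"wx": 0,"wy": 0,"wz": -0.28,"grip": 0.2},
    {"x": -0.9,"y": 0.58,"z": 0,"wx": 0,"wy": 0,"wz": -0.34,"grip": 0.2},
    {"x": -1,"y": 0.7,"z": 0,"wx": 0,"wy": 0,"wz": -0.36,"grip": 0.2},
    {"x": -1,"y": 0.767,"z": 0.036,"wx": 0,"wy": 0,"wz": -0.36,"grip": 0.2},
    {"x": -1,"y": 0.767,"z": 0.036,"wx": 0,"wy": 0,"wz": -0.36,"grip": 0.2}
  ]
}}

```text
time: 1.15
tool_pos: [0.4446, -0.2167, 0.2199]
ee_rot: [1.802, -2.572, -0.003]
ft_force: [0.1, 1.3, 0.3]
finger_gap: 0.0516
gripper_force: 0.0
```

```bash
python3 - <<'E'
from m import *
im,d,P,i=shot('wrist','w2');Z=P[...,2]
print(i['eye'],env.get_obs()['time'])
n=np.linalg.norm(P[...,:2]-[.54,-.18],axis=-1)<.11
print('plate',rect(P,(d>0)&n&(Z>.004)&(Z<.014)),'ridge',rect(P,(d>0)&n&(Z>.036)&(Z<.052)))
E
python3 go.py .54 -.18 .12 159.9
```

```text
[ 0.41538486 -0.29435675  0.36315737] 1.2
plate (array([ 556., -189.]), array([133., 132.]), 70.0, np.int64(8317)) ridge (array([ 540., -186.]), array([74., 17.]), 69.9, np.int64(1150))
at [ 0.4453 -0.2177  0.2204] shift [-0.226 -0.254  0.335] turn [ 0.    -0.     0.001] rows 2.3
```

View pics/w2.png

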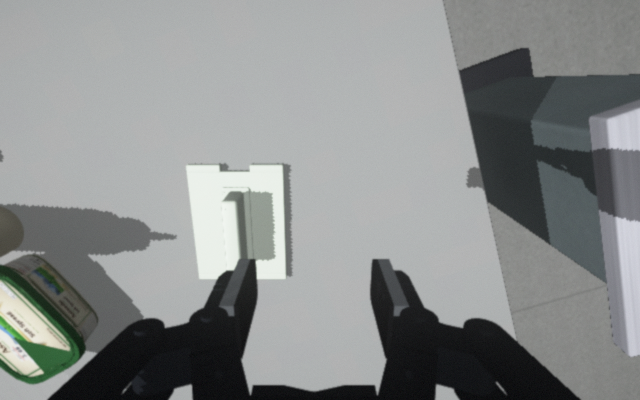

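The wrist view shows the lid at about (240,220), with the ridge vertical at (235,230) and parallel to the fingers. This agrees with the scene fix, so I'll go down at (0.541,-0.182).

```bash
python3 go.py .541 -.182 .013 159.9
```

```text
at [ 0.4453 -0.2177  0.2204] shift [-0.221 -0.259  0.691] turn [ 0.    -0.     0.001] rows 3.7
```

Call:
{"fn": "move_arm", "kwargs": {
  "series": [
    {"x": -0.11,"y": -0.13,"z": 0.05,"wx": 0,"wy": 0,"wz": 0,"grip": 0.2},
    {"x": -0.221,"y": -0.259,"z": 0.1,"wx": 0,"wy": 0,"wz": 0,"grip": 0.2},
    {"x": -0.221,"y": -0.259,"z": 0.25,"wx": 0,"wy": 0,"wz": 0,"grip": 0.2},
    {"x": -0.221,"y": -0.259,"z": 0.4,"wx": 0,"wy": 0,"wz": 0,"grip": 0.2},
    {"x": -0.221,"y": -0.259,"z": 0.52,"wx": 0,"wy": 0,"wz": 0,"grip": 0.2},
    {"x": -0.221,"y": -0.259,"z": 0.62,"wx": 0,"wy": 0,"wz": 0,"grip": 0.2},
    {"x": -0.221,"y": -0.259,"z": 0.68,"wx": 0,"wy": 0,"wz": 0,"grip": 0.2},
    {"x": -0.221,"y": -0.259,"z": 0.685,"wx": 0,"wy": 0,"wz": 0,"grip": 0.2}
  ]
}}

```text
time: 2.2
tool_pos: [0.5406, -0.1837, 0.0136]
ee_rot: [1.796, -2.575, -0.003]
ft_force: [1.4, -0.9, -0.5]
finger_gap: 0.0511
gripper_force: 0.0
```

```bash
python3 - <<'E'
from h import *
im,d,P,i=shot('wrist','w3')
E
python3 go.py .541 -.182 .013 159.9
```

```text
at [ 0.5413 -0.1836  0.0145] shift [-0.005  0.003  0.005] turn [ 0.    -0.    -0.001] rows 0.0
```

View pics/w3.png

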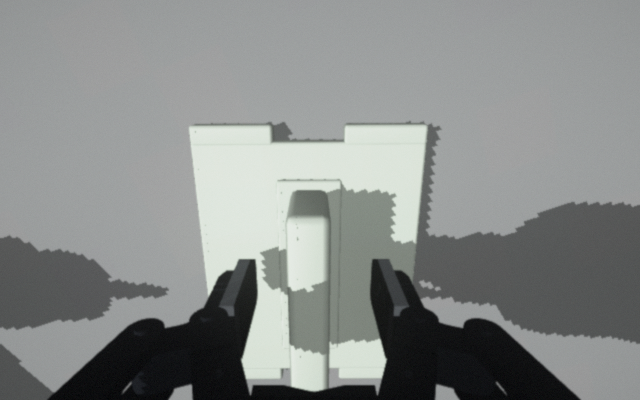

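The ridge (column 309) sits between the fingers (250 and 378), so I'll close and lift.

Call:
{"fn": "move_arm", "kwargs": {
  "series": [
    {"x": 0,"y": 0,"z": 0,"wx": 0,"wy": 0,"wz": 0,"grip": -1},
    {"x": 0,"y": 0,"z": 0,"wx": 0,"wy": 0,"wz": 0,"grip": -1},
    {"x": 0,"y": 0,"z": 0,"wx": 0,"wy": 0,"wz": 0,"grip": -1},
    {"x": 0,"y": 0,"z": 0,"wx": 0,"wy": 0,"wz": 0,"grip": -1},
    {"x": 0,"y": 0,"z": -0.05,"wx": 0,"wy": 0,"wz": 0,"grip": -1},
    {"x": 0,"y": 0,"z": -0.2,"wx": 0,"wy": 0,"wz": 0,"grip": -1},
    {"x": 0,"y": 0,"z": -0.35,"wx": 0,"wy": 0,"wz": 0,"grip": -1},
    {"x": 0,"y": 0,"z": -0.5,"wx": 0,"wy": 0,"wz": 0,"grip": -1},
    {"x": 0,"y": 0,"z": -0.6,"wx": 0,"wy": 0,"wz": 0,"grip": -1},
    {"x": 0,"y": 0,"z": -0.6,"wx": 0,"wy": 0,"wz": 0,"grip": -1}
  ],
  "newtons": 50
}}

```text
time: 3.5
tool_pos: [0.542, -0.1824, 0.1977]
ee_rot: [-1.797, 2.572, -0.005]
ft_force: [-0.4, 0.3, -3.1]
finger_gap: 0.0153
gripper_force: 49.3
```

```bash
python3 go.py .568 .191 .195 182.8
```

```text
at [ 0.542  -0.1824  0.1977] shift [-1.199  0.346  0.009] turn [-0.003  0.    -0.191] rows 6.0
```

Call:
{"fn": "move_arm", "kwargs": {
  "series": [
    {"x": -0.15,"y": 0.045,"z": 0,"wx": 0,"wy": 0,"wz": -0.03,"grip": -1},
    {"x": -0.3,"y": 0.09,"z": 0,"wx": 0,"wy": 0,"wz": -0.06,"grip": -1},
    {"x": -0.45,"y": 0.13,"z": 0,"wx": 0,"wy": 0,"wz": -0.09,"grip": -1},
    {"x": -0.6,"y": 0.18,"z": 0,"wx": 0,"wy": 0,"wz": -0.12,"grip": -1},
    {"x": -0.75,"y": 0.22,"z": 0,"wx": 0,"wy": 0,"wz": -0.15,"grip": -1},
    {"x": -0.9,"y": 0.27,"z": 0,"wx": 0,"wy": 0,"wz": -0.18,"grip": -1},
    {"x": -1,"y": 0.32,"z": 0,"wx": 0,"wy": 0,"wz": -0.191,"grip": -1},
    {"x": -1,"y": 0.346,"z": 0,"wx": 0,"wy": 0,"wz": -0.191,"grip": -1},
    {"x": -1,"y": 0.346,"z": 0,"wx": 0,"wy": 0,"wz": -0.191,"grip": -1}
  ]
}}

```text
time: 4.62
tool_pos: [0.5453, 0.1344, 0.1936]
ee_rot: [2.273, -2.164, -0.002]
ft_force: [0.2, 0.1, -2.3]
finger_gap: 0.0152
gripper_force: 49.2
```

```bash
python3 - <<'E'
from m import *
im,d,P,i=shot('wrist','w4');Z=P[...,2]
im,d2,P2,i2=shot('scene','s4')
import json
print(env.get_obs()['tool_pos'])
E
python3 go.py .568 .191 .195 182.8
```

```text
[0.54636819 0.13385941 0.19436021]
at [0.5464 0.1339 0.1944] shift [-0.187 -0.081 -0.002] turn [ 0.001 -0.    -0.   ] rows 1.0
```

View pics/w4.png

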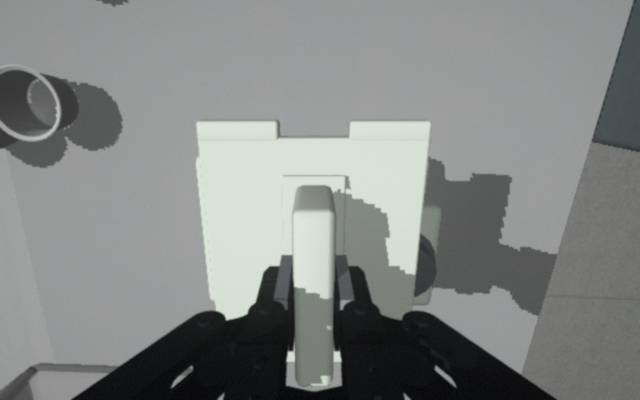

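The lid is held straight: notch at (314,135), ridge at (314,250), button peeking out at (425,265). Now I'll measure the lid in the tool frame from depth.

Run:
```python
from m import *
o=env.get_obs();T=R.from_rotvec(o['ee_rot']);p=o['tool_pos']
z=np.load('w4.npz');P=z['P'];d=z['d'];im=z['im'].astype(int)
t=T.inv().apply((P-p).reshape(-1,3)).reshape(P.shape)
v,u=np.mgrid[0:400,0:640]
L=(d>0)&(abs(t[...,2]-.0045)<.004)&(im.min(-1)>90)&(u>180)&(u<440)&(v<330)
A=t[L];c=np.linalg.lstsq(np.c_[A[:,:2],np.ones(len(A))],A[:,2],rcond=None)[0]
print('plane(tool)',c,L.sum())
print('x',np.percentile(A[:,0],[.2,99.8]),'y',np.percentile(A[:,1],[.2,99.8]))
# far end edge (incl. notch) per y column
for lo in np.arange(-.05,.05,.01):
    s=A[(A[:,1]>lo)&(A[:,1]<lo+.01)]; 
    if len(s): print(round(lo,3),s[:,0].min().round(4),s[:,0].max().round(4))
r=(d>0)&(t[...,2]<-.022)&(t[...,2]>-.04)&(im.min(-1)>90)&(abs(t[...,1])<.03)
B=t[r];print('ridge',B.min(0),B.max(0),np.median(B[:,2]))
```

```text
plane(tool) [-0.00198696 -0.00032958  0.00772521] 19855
x [-0.03021318  0.06583434] y [-0.04670068  0.05158136]
-0.05 -0.0322 0.0661
-0.04 -0.0318 0.0661
-0.03 -0.0252 0.0661
-0.02 -0.0023 0.0658
-0.01 0.0054 0.0592
0.0 0.0375 0.0595
0.01 -0.0011 0.0662
0.02 -0.0153 0.0663
0.03 -0.0297 0.0663
0.04 -0.0324 0.0663
ridge [-0.0405693  -0.02141591 -0.0399209 ] [ 0.04001029  0.01529946 -0.02200537] -0.02744036996957365
```

```bash
python3 go.py .568 .191 .120 182.8
```

```text
at [0.5464 0.1339 0.1944] shift [-0.187 -0.082  0.248] turn [ 0.001 -0.    -0.   ] rows 1.5
```

Call:
{"fn": "move_arm", "kwargs": {
  "series": [
    {"x": -0.1,"y": -0.04,"z": 0,"wx": 0,"wy": 0,"wz": 0,"grip": -1},
    {"x": -0.187,"y": -0.082,"z": 0,"wx": 0,"wy": 0,"wz": 0,"grip": -1},
    {"x": -0.187,"y": -0.082,"z": 0.05,"wx": 0,"wy": 0,"wz": 0,"grip": -1},
    {"x": -0.187,"y": -0.082,"z": 0.1,"wx": 0,"wy": 0,"wz": 0,"grip": -1},
    {"x": -0.187,"y": -0.082,"z": 0.15,"wx": 0,"wy": 0,"wz": 0,"grip": -1},
    {"x": -0.187,"y": -0.082,"z": 0.18,"wx": 0,"wy": 0,"wz": 0,"grip": -1},
    {"x": -0.187,"y": -0.082,"z": 0.2,"wx": 0,"wy": 0,"wz": 0,"grip": -1},
    {"x": -0.187,"y": -0.082,"z": 0.2,"wx": 0,"wy": 0,"wz": 0,"grip": -1}
  ]
}}

```text
time: 5.72
tool_pos: [0.5686, 0.1919, 0.1347]
ee_rot: [2.275, -2.166, -0.0]
ft_force: [0.2, 0.8, -2.0]
finger_gap: 0.0158
gripper_force: 49.2
```

```bash
python3 - <<'E'
from m import *
a=shot('scene','s5');b=shot('side','sd5');
c=cv2.resize(a[0][200:350,220:400],None,fx=4,fy=4)
cv2.imwrite('pics/s5c.png',c[:,:,::-1])
E
python3 go.py .568 .191 .118 182.8
```

```text
at [0.569  0.1923 0.1355] shift [0.004 0.004 0.058] turn [-0.  0.  0.] rows 0.3
```

View pics/s5c.png

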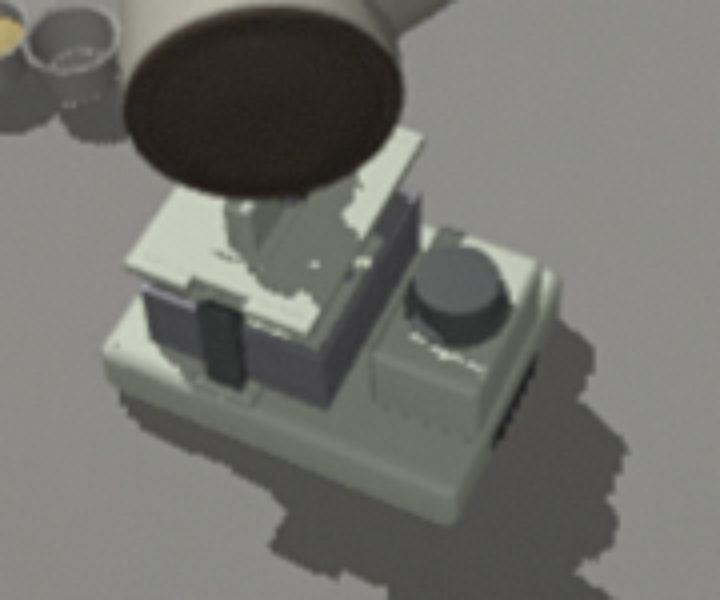

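The crop shows the lid just above the bowl, its near notch (218,290) over the near hook (222,310). I'll lower it, release it and back off.

Call:
{"fn": "move_arm", "kwargs": {
  "series": [
    {"x": 0.004,"y": 0.004,"z": 0.03,"wx": 0,"wy": 0,"wz": 0,"grip": -1},
    {"x": 0.004,"y": 0.004,"z": 0.05,"wx": 0,"wy": 0,"wz": 0,"grip": -1},
    {"x": 0.004,"y": 0.004,"z": 0.06,"wx": 0,"wy": 0,"wz": 0,"grip": -1},
    {"x": 0.004,"y": 0.004,"z": 0.06,"wx": 0,"wy": 0,"wz": 0,"grip": -1}
  ]
}}

```text
time: 6.32
tool_pos: [0.5679, 0.1904, 0.1174]
ee_rot: [-2.275, 2.166, -0.001]
ft_force: [0.6, -2.8, 0.9]
finger_gap: 0.0152
gripper_force: 49.7
```

Call:
{"fn": "move_arm", "kwargs": {
  "series": [
    {"x": 0,"y": 0,"z": 0,"wx": 0,"wy": 0,"wz": 0,"grip": -0.3},
    {"x": 0,"y": 0,"z": 0,"wx": 0,"wy": 0,"wz": 0,"grip": 0},
    {"x": 0,"y": 0,"z": 0,"wx": 0,"wy": 0,"wz": 0,"grip": 0},
    {"x": 0,"y": 0,"z": -0.1,"wx": 0,"wy": 0,"wz": 0,"grip": 0},
    {"x": 0,"y": 0,"z": -0.25,"wx": 0,"wy": 0,"wz": 0,"grip": 0},
    {"x": 0,"y": 0,"z": -0.35,"wx": 0,"wy": 0,"wz": 0,"grip": 0},
    {"x": 0,"y": 0,"z": -0.35,"wx": 0,"wy": 0,"wz": 0,"grip": -1},
    {"x": 0,"y": 0,"z": -0.35,"wx": 0,"wy": 0,"wz": 0,"grip": -1}
  ]
}}

```text
time: 7.32
tool_pos: [0.5669, 0.1908, 0.2212]
ee_rot: [2.274, -2.166, -0.001]
ft_force: [-0.1, -0.1, -0.4]
finger_gap: 0.0072
gripper_force: 0.0
```

```bash
python3 - <<'E'
from m import *
a=shot('wrist','w6');s=shot('scene','s6')
c=cv2.resize(s[0][200:350,220:400],None,fx=3.3,fy=3.3)
cv2.imwrite('pics/s6c.png',np.vstack([cv2.resize(a[0],None,fx=.7,fy=.7)[:,:],cv2.resize(c,(448,280))])[:,:,::-1])
P=a[2];d=a[1];Z=P[...,2];q=np.linalg.norm(P[...,:2]-[.568,.191],axis=-1)<.075
k=(d>0)&q&(Z>.092)&(Z<.125)&(a[0].min(-1)>90)
A=P[k];m=np.array([.568,.191])
c=np.linalg.lstsq(np.c_[A[:,:2]-m,np.ones(len(A))],A[:,2],rcond=None)[0];print('lid plane',c,k.sum())
print(rect(P,k)); r=(d>0)&q&(Z>.135)&(Z<.16);print('ridge',rect(P,r),np.median(Z[r]))
E
python3 go.py .568 .191 .16 182.8
```

```text
lid plane [0.01627721 0.00940577 0.10939824] 18176
(array([567., 187.]), array([100., 143.]), 2.8, np.int64(18176))
ridge (array([566., 187.]), array([16., 80.]), 3.0, np.int64(2710)) 0.14479492332885002
at [0.5668 0.1906 0.2205] shift [-0.001 -0.004  0.202] turn [ 0.001 -0.001  0.   ] rows 1.0
```

View pics/s6c.png

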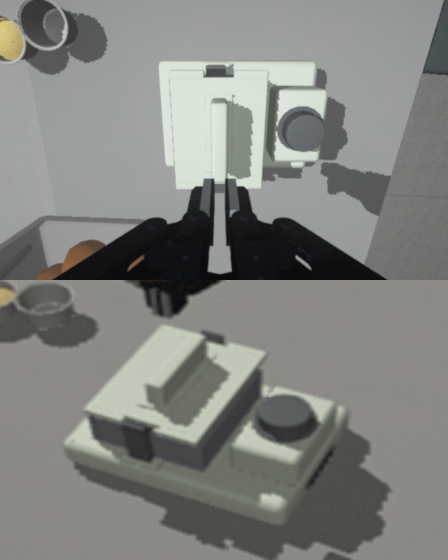

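Both views show the lid resting level and loose (top face at 109 mm), with both hooks in its notches: far hook at (217,71) in the upper picture, near hook at (140,437) in the lower. The fingers are shut, so I'll push down on the middle of the ridge.

Call:
{"fn": "move_arm", "kwargs": {
  "series": [
    {"x": 0,"y": 0,"z": 0.12,"wx": 0,"wy": 0,"wz": 0,"grip": -1},
    {"x": 0,"y": 0,"z": 0.21,"wx": 0,"wy": 0,"wz": 0,"grip": -1},
    {"x": 0,"y": 0,"z": 0.245,"wx": 0,"wy": 0,"wz": 0,"grip": -1},
    {"x": 0,"y": 0,"z": 0.258,"wx": 0,"wy": 0,"wz": 0,"grip": -1},
    {"x": 0,"y": 0,"z": 0.27,"wx": 0,"wy": 0,"wz": 0,"grip": -1},
    {"x": 0,"y": 0,"z": 0.282,"wx": 0,"wy": 0,"wz": 0,"grip": -1},
    {"x": 0,"y": 0,"z": 0.294,"wx": 0,"wy": 0,"wz": 0,"grip": -1},
    {"x": 0,"y": 0,"z": 0.305,"wx": 0,"wy": 0,"wz": 0,"grip": -1},
    {"x": 0,"y": 0,"z": 0.308,"wx": 0,"wy": 0,"wz": 0,"grip": -1}
  ]
}}

```text
time: 8.55
tool_pos: [0.5681, 0.1913, 0.1309]
ee_rot: [-2.273, 2.164, -0.001]
ft_force: [0.3, 0.2, -0.4]
finger_gap: 0.0002
gripper_force: 0.0
```

```bash
cat > lid.py <<'E'
from m import *
import sys
s=shot('scene',sys.argv[1]);P=s[2];d=s[1];Z=P[...,2]
a=np.radians(2.8);C=np.array([.5683,.1915]);M=np.array([[np.cos(a),np.sin(a)],[-np.sin(a),np.cos(a)]])
l=(P[...,:2]-C)@M.T
for n,y0,y1 in(('-y',-.066,-.042),('mid',-.035,.035),('+y',.042,.066)):
    k=(d>0)&(l[...,1]>y0)&(l[...,1]<y1)&(abs(l[...,0])>.018)&(abs(l[...,0])<.046)&(s[0].min(-1)>80)&(Z>.085)&(Z<.13)
    print(n,k.sum(),np.median(Z[k]).round(4) if k.sum() else '')
print(env.get_obs()['time'],env.get_obs()['ft_force'].round(1))
E
python3 lid.py s7
```

```text
-y 99 0.0929
mid 568 0.0932
+y 297 0.0931
8.6 [ 0.1  0.1 -0.2]
```

Both ends read 93 mm, so the lid has snapped on at both sides. On to the button.

```bash
python3 go.py .4704 .1868 .115 182.8
```

```text
at [0.5676 0.191  0.13  ] shift [-0.002  0.324  0.05 ] turn [-0.  0. -0.] rows 1.6
```

Call:
{"fn": "move_arm", "kwargs": {
  "series": [
    {"x": 0,"y": 0,"z": -0.1,"wx": 0,"wy": 0,"wz": 0,"grip": -1},
    {"x": -0.002,"y": 0.1,"z": -0.12,"wx": 0,"wy": 0,"wz": 0,"grip": -1},
    {"x": -0.002,"y": 0.22,"z": -0.12,"wx": 0,"wy": 0,"wz": 0,"grip": -1},
    {"x": -0.002,"y": 0.324,"z": -0.1,"wx": 0,"wy": 0,"wz": 0,"grip": -1},
    {"x": -0.002,"y": 0.324,"z": 0,"wx": 0,"wy": 0,"wz": 0,"grip": -1},
    {"x": -0.002,"y": 0.324,"z": 0.04,"wx": 0,"wy": 0,"wz": 0,"grip": -1},
    {"x": -0.002,"y": 0.324,"z": 0.05,"wx": 0,"wy": 0,"wz": 0,"grip": -1},
    {"x": -0.002,"y": 0.324,"z": 0.05,"wx": 0,"wy": 0,"wz": 0,"grip": -1}
  ]
}}

```text
time: 9.6
tool_pos: [0.4711, 0.1869, 0.1148]
ee_rot: [-2.275, 2.166, -0.0]
ft_force: [0.8, 0.6, -0.7]
finger_gap: 0.0004
gripper_force: 0.0
```

```bash
python3 lid.py s8
python3 - <<'E'
from h import *
c=cv2.resize(cv2.imread('pics/s8.png')[200:350,220:400],None,fx=4,fy=4);cv2.imwrite('pics/s8c.png',c)
E
python3 go.py .4704 .1868 .099 182.8
```

```text
-y 105 0.093
mid 678 0.0931
+y 292 0.0928
9.65 [-0.3  1.   0.5]
at [0.4711 0.187  0.1151] shift [0.    0.003 0.054] turn [-0.  0. -0.] rows 0.3
```

View pics/s8c.png

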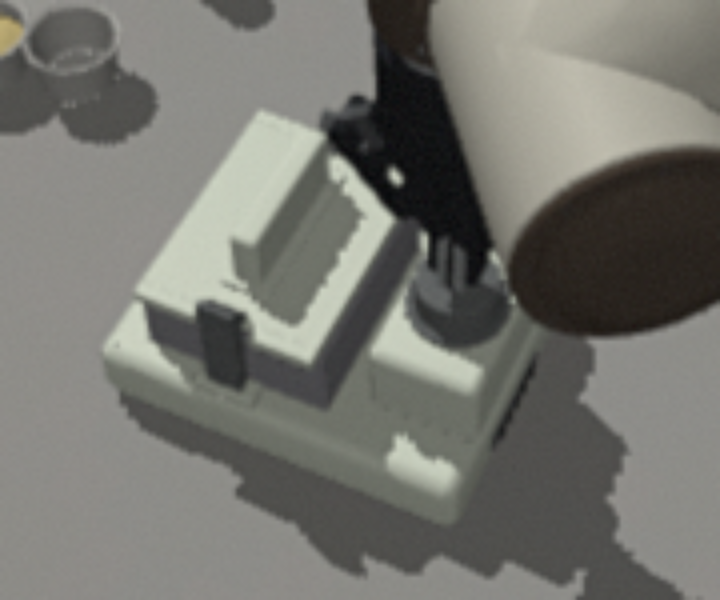

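The lid sits flush under the hook (222,340), and the fingertips are centred over the button (455,285). I'll press to the halfway stop and check the force there.

Call:
{"fn": "move_arm", "kwargs": {
  "series": [
    {"x": 0,"y": 0,"z": 0.025,"wx": 0,"wy": 0,"wz": 0,"grip": -1},
    {"x": 0,"y": 0,"z": 0.04,"wx": 0,"wy": 0,"wz": 0,"grip": -1},
    {"x": 0,"y": 0,"z": 0.05,"wx": 0,"wy": 0,"wz": 0,"grip": -1},
    {"x": 0,"y": 0,"z": 0.055,"wx": 0,"wy": 0,"wz": 0,"grip": -1},
    {"x": 0,"y": 0,"z": 0.055,"wx": 0,"wy": 0,"wz": 0,"grip": -1}
  ]
}}

```text
time: 10.28
tool_pos: [0.471, 0.1871, 0.0991]
ee_rot: [-2.275, 2.165, -0.001]
ft_force: [-0.7, 0.3, 6.4]
finger_gap: 0.0001
gripper_force: 3.0
```

At 6.4 N the cap is against the halfway stop, so I'll hold there.

Call:
{"fn": "move_arm", "kwargs": {
  "series": [
    {"x": 0,"y": 0,"z": 0,"wx": 0,"wy": 0,"wz": 0,"grip": -1},
    {"x": 0,"y": 0,"z": 0,"wx": 0,"wy": 0,"wz": 0,"grip": -1},
    {"x": 0,"y": 0,"z": 0,"wx": 0,"wy": 0,"wz": 0,"grip": -1},
    {"x": 0,"y": 0,"z": 0,"wx": 0,"wy": 0,"wz": 0,"grip": -1},
    {"x": 0,"y": 0,"z": 0,"wx": 0,"wy": 0,"wz": 0,"grip": -1},
    {"x": 0,"y": 0,"z": 0,"wx": 0,"wy": 0,"wz": 0,"grip": -1},
    {"x": 0,"y": 0,"z": 0,"wx": 0,"wy": 0,"wz": 0,"grip": -1},
    {"x": 0,"y": 0,"z": 0,"wx": 0,"wy": 0,"wz": 0,"grip": -1}
  ]
}}

```text
time: 11.28
tool_pos: [0.471, 0.187, 0.0991]
ee_rot: [-2.275, 2.165, -0.001]
ft_force: [0.2, 0.1, 6.3]
finger_gap: -0.0004
gripper_force: 2.9
```

Call:
{"fn": "move_arm", "kwargs": {
  "series": [
    {"x": 0,"y": 0,"z": 0.01,"wx": 0,"wy": 0,"wz": 0,"grip": -1},
    {"x": 0,"y": 0,"z": 0.02,"wx": 0,"wy": 0,"wz": 0,"grip": -1},
    {"x": 0,"y": 0,"z": 0.028,"wx": 0,"wy": 0,"wz": 0,"grip": -1},
    {"x": 0,"y": 0,"z": 0.032,"wx": 0,"wy": 0,"wz": 0,"grip": -1},
    {"x": 0,"y": 0,"z": 0.032,"wx": 0,"wy": 0,"wz": 0,"grip": -1}
  ]
}}

```text
time: 11.9
tool_pos: [0.4712, 0.1871, 0.0909]
ee_rot: [-2.275, 2.164, -0.002]
ft_force: [-3.4, -0.9, 14.7]
finger_gap: 0.0001
gripper_force: 7.4
```

Call:
{"fn": "move_arm", "kwargs": {
  "series": [
    {"x": 0,"y": 0,"z": 0.006,"wx": 0,"wy": 0,"wz": 0,"grip": -1},
    {"x": 0,"y": 0,"z": 0.009,"wx": 0,"wy": 0,"wz": 0,"grip": -1},
    {"x": 0,"y": 0,"z": 0.009,"wx": 0,"wy": 0,"wz": 0,"grip": -1}
  ]
}}

```text
time: 12.28
tool_pos: [0.4715, 0.1873, 0.0905]
ee_rot: [-2.276, 2.162, -0.003]
ft_force: [-8.6, -0.3, 29.3]
finger_gap: 0.0
gripper_force: 14.6
```

Force climbed to 29 N with only 0.4 mm more travel, so the button is fully down. I'll release it and back off.

Call:
{"fn": "move_arm", "kwargs": {
  "series": [
    {"x": 0,"y": 0,"z": -0.05,"wx": 0,"wy": 0,"wz": 0,"grip": -1},
    {"x": 0,"y": 0,"z": -0.15,"wx": 0,"wy": 0,"wz": 0,"grip": -1},
    {"x": 0,"y": 0,"z": -0.35,"wx": 0,"wy": 0,"wz": 0,"grip": -1},
    {"x": 0,"y": 0.1,"z": -0.5,"wx": 0,"wy": 0,"wz": 0,"grip": -1},
    {"x": 0,"y": 0.1,"z": -0.5,"wx": 0,"wy": 0,"wz": 0,"grip": -1},
    {"x": 0,"y": 0.1,"z": -0.5,"wx": 0,"wy": 0,"wz": 0,"grip": -1}
  ]
}}

```text
time: 13.02
tool_pos: [0.4397, 0.1849, 0.2351]
ee_rot: [2.274, -2.166, -0.001]
ft_force: [-0.1, 0.9, -0.0]
finger_gap: -0.0
gripper_force: 0.0
```

```bash
python3 lid.py s9
python3 - <<'E'
from h import *
z=np.load('s9.npz');P=z['P']
k=(z['d']>0)&(np.linalg.norm(P[...,:2]-[.4704,.1868],axis=-1)<.015)&(P[...,2]<.13);print('button',k.sum(),np.median(P[...,2][k]))
c=cv2.resize(cv2.imread('pics/s9.png')[130:350,200:450],None,fx=2.5,fy=2.5);cv2.imwrite('pics/s9c.png',c)
E
```

```text
-y 208 0.0929
mid 687 0.0931
+y 298 0.093
13.075 [ 0.   0.5 -0.4]
button 152 0.10745880524086532
```

View pics/s9c.png

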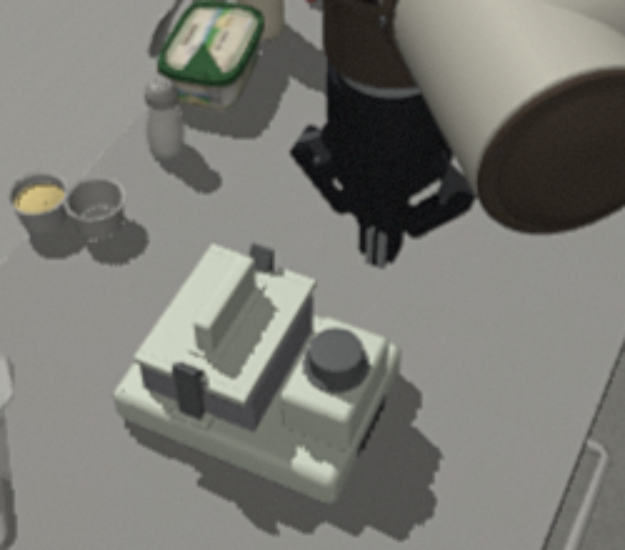

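The lid is under both hooks (188,390 and 262,258), the button (337,360) is back up at 107 mm, the shaker and cup stand where they were, and the arm is clear of everything.

```bash
python3 -c "
from bench import env
print(env.job_done())"
```

```text
the job is handed in; nothing more can be done
None
```

The lid is snapped on under both hooks and the button was held about 1 s at the halfway stop, pressed fully down and released; the job was handed in at about 13 s, with no verdict returned.

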